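Set the finished painting on the table easel

TASK

Take the seascape (the canvas with the blue sides) out of the drying rack and set it down gently on the ledge of the table easel, painted face outwards, centred and leaning back flat against the easel. Then slide the easel's top clamp down until its jaw rests on the top edge of the canvas. Leave the other canvas and the things around as they are.

Things in the scene. Friction and masses are not known exactly. Their poses are not given: they have to be found in the camera images.
- sea_mid (a point): Centre of the seascape canvas: 200 wide (y), 140 high (z), 18 thick (x out of the painted face), 0.14 to 0.26 kg, blue sides, orange sun over blue sea. Behind the face is a frame of bars 36 wide: its top edge can be pinched across the 18 mm anywhere along the width, to 36 deep. Starts upright in a rack slot, lower edge 20 above the table, face looking roughly as the easel's front does.
- sea_face (a point): Centre of the painted face of the seascape, 9 in front of sea_mid; same axes.
- trees_mid (a point): Centre of the other canvas: same size and axes, red sides, picture of red trees. It stands in the other slot of the rack, 96 away centre to centre, and stays there.
- rack: Wooden drying rack, fixed, 180 (x) by 142 (y). Origin: centre of its underside, z up. Rails 20 high run along x at y = -60 and 60; on each stand five 8 mm dowels 60 tall at x = -64, -32, 0, 32, 64. The canvases stand on the rails at x = -48 and 48, between dowels with 3 mm play either side: lift one straight up by 65 to clear the dowels.
- easel_rest: Leaning frame of the fixed wooden table easel; its front looks away from the robot. Origin: centre of the corner, 62 above the table, between the ledge's top and the plane a canvas leans on. x: square to that plane, to the front; y: along the ledge; z: up the slope (leans 0.26 rad back towards the robot). A canvas well placed has its centre at x = 9, y = 0, z = 70.
- ledge (a point): Centre of the ledge's top where the canvas stands, axes as easel_rest, 14 in front of its origin. The ledge is 200 long (y) and 34 deep (x = 0 to 34 of easel_rest) with a lip 6 wide and 6 high along the front rim, so 28 is left for the canvas.
- easel: Base of the easel; origin under easel_rest's, on the table; x to the front, z up. Runners 22 high reach 80 in front and 150 behind. Behind the leaning plane: mast 50 wide (y), 22 thick, up to easel_rest z = 110; crossbar 170 long at z = 43 to 67; struts at y = -33 and 33 below z = 90. Beside the mast and above the crossbar is open room for a finger behind the canvas.
- clamp_grip (a point): Centre of the grip block of the easel's sliding top clamp, at x = -3, y = 0 of easel_rest, same axes: dark wood, 26 (x) by 28 (y) by 44 high (z), nothing above it. The jaw below it is 32 wide, from 22 below to 36 below (z) this point, reaching x = 28; a tooth on its front rim (x = 24 to 28) hangs 6 lower and goes in front of the canvas.
- clamp (a joint): Slide of the top clamp along easel_rest z, in m, growing as it rises, 0 to 0.105. At 0 the jaw's underside is 100 mm above the ledge; at 0.040 it rests on a 140 high canvas standing on the ledge. Stays where it is left, about 3 N of friction. Starts raised, 0.075 to 0.100, when its top stands up to 312 mm above the table.
- markers: Clear cup of markers, 80 across, 129 high over the markers' caps, loose; origin at the centre of its underside. Not to be disturbed.
- tape: Gold roll of tape lying flat, 90 across, 24 high, loose; origin at the centre of its underside. Not to be disturbed.
- glue: White glue bottle with orange cap, 48 across, 110 high, loose; origin at the centre of its underside. Not to be disturbed.

How it is judged:
On the way, in this order (a step that is already met when the one before it is completed fails the run):
1. the seascape is lifted out of the rack (height (world z) of sea_mid above 0.135 m), for 0.1 s.
2. the seascape stands on the ledge, leaning flat against the easel, face outwards, with the clamp still raised (z of sea_mid in the frame of easel_rest between 0.066 and 0.075 m and x of sea_mid in the frame of easel_rest between 0.005 and 0.014 m and x of sea_face in the frame of easel_rest above 0.013 m and y of sea_mid in the frame of easel_rest between -0.02 and 0.02 m and angle between the x axis of sea_mid and the x axis of easel_rest, either way round below 0.09 rad and value of joint clamp above 0.046 m), for 0.2 s.
At the end, for the whole second after the job is handed in: The seascape stands on the easel's ledge (within 4 mm), face outwards, its back against the easel (within 3.5 mm and 0.06 rad), centred within 15 mm, and the clamp's jaw rests on its top edge (within 3.5 mm); all at rest and let go (z of sea_mid in the frame of easel_rest between 0.066 and 0.074 m and x of sea_mid in the frame of easel_rest between 0.005 and 0.0125 m and x of sea_face in the frame of easel_rest above 0.013 m and y of sea_mid in the frame of easel_rest between -0.015 and 0.015 m and angle between the x axis of sea_mid and the x axis of easel_rest, either way round below 0.06 rad and angle between the z axis of sea_mid and the z axis of easel_rest, either way round below 0.06 rad and value of joint clamp between 0.036 and 0.0435 m and linear speed of sea below 0.02 m/s); the robot touches nothing.
It fails at once if the seascape is dropped (moves faster than 0.6 m/s out of the fingers) (linear speed of sea above 0.6 m/s and contact force between the fingers and sea below 0.1 N).
It fails at once if the other canvas is moved more than 25 mm (distance of trees_mid from where it was at the start of the episode above 0.025 m).
It fails at once if the marker cup is moved more than 30 mm (distance of markers from where it was at the start of the episode above 0.03 m).
It fails at once if the tape is moved more than 30 mm (distance of tape from where it was at the start of the episode above 0.03 m).
It fails at once if the glue bottle is moved more than 30 mm (distance of glue from where it was at the start of the episode above 0.03 m).
It also fails if it takes over 56 s, if anything falls off the work surface, if the arm or the gripper's body presses on something with over 40 N, if the wrist force passes 120 N, or if a joint passes its speed limit or range.

ROBOT

A 6-joint arm with a two-finger parallel gripper is mounted at the origin on the work surface. World frame = base frame: x ahead of the robot, y to its left, z up, the work surface at z = 0. Lengths are in m, angles in rad, forces in N, time in s.
With the tool pointing down it reaches from about 0.375 to 0.975 m from the base axis. Payload 3.8 kg.
Tool frame: the origin (TCP) lies midway between the tips of the shut fingers; the grasp point (between the pads) lies 19 mm behind it; z points along the fingers, y is the direction in which the jaws open and shut (so a half turn about z gives the same grasp; the last joint's range is limited). The gripper opens to 85 mm and grips with 20 to 120 N. Pads are 22 mm wide; open, the fingers measure 114 mm over their backs; the gripper's body (76 mm by 85 mm) begins 54 mm behind the grasp point. The pads swing forward as they close: fully open they stand 13 mm farther back than shut.
Start: joints at [-1.169, 0.264, 1.604, -0, 1.274, -0.037], TCP at [0.287, -0.611, 0.231] pointing down, gripper open.
Joint ranges: [-2.63, 2.63], [-0.94, 2.18], [0.31, 2.57], [-1.31, 4.45], [0, 2.66], [-2.55, 2.55]. Speed limits (rad/s): [2.57, 2.57, 3.14, 3.14, 3.14, 3.14].

INTERFACE

Orientations are given as a rotation vector (axis times angle).
In Python, from workcell import bot gives the robot as it stands. The module is installed in compiled form; this text tells all that it offers.
- The arm moves only by the tool play_rows, never from a script. Its argument "series" is a list of rows, each an object with "translation": the shift along the tool's x, y, z in m, a list of three; "spin": the turn about the tool's z in units of 5 degrees (1.0 is 5 degrees). In form: [{"translation": [dx, dy, dz], "spin": spin}, ...]. A call has 1 to 5 rows; each row shifts and turns the commanded pose from where the row before left it, along the tool's axes as they then stand; what a row does not reach is not made up. A row lasts 1/10 s, in which the tool goes at most 50 mm and 8.59 degrees, less where a joint would pass 70% of its speed; a pose out of reach is approached as far as the arm can. A call is refused whole if a number of a shift passes 0.05 or a number of a turn 1, either way. A call with a gripper value outside its range is refused whole. "jaw" is the gripper's target within -1 to 1 (fully open at 1, half-way at 0, shut at -1), set as the call begins (left out, the last holds). The fingers move at their own pace and stop on an object; "force" is the grip in N (left out, the last holds). Time passes only in rows, so rows that do not move let the fingers close. It gives the time, the measured TCP pose, the force and the opening at its end, in the units of the state.
- bot.read_state(): the state, without advancing time (a new reading comes with each control period).
- bot.read_camera(name): name is "side" or "top" or "wrist"; returns the picture (384x512x3 uint8, blue, green, red); there is no depth.
- bot.get_calibration(name): a dict with "fov_y" (degrees; the focal length in pixels is half the picture's height over the tangent of half this angle, whatever the lens; pixels are square), "cx", "cy" (the principal point, pixels), "R" (3x3) and "t" (3): a world point X has camera coordinates R X + t. Camera axes: x right, y down, z forward; pixel columns grow to the right and rows downward; lengths in m; the calibration is good to about 2 mm. A picture is of the moment at which its call begins: read the wrist's pose just before it. get_calibration takes no time and is no camera call; for the wrist camera it gives the pose at the moment of the call.
- bot.finish_job(): hands the job in, once; it reports no verdict.
The state is a dict: "time": time; "q": joint angles; "joint_vel": joint speeds; "joint_torque": joint torques, N m; "tool_pos": TCP position; "tcp_rot": TCP orientation; "wrist_force": force on the tool from outside, world axes, zero at the start; "torque": the same for the moment, N m; "width": opening from 0.0 (shut) to 1.0 (fully open).
Only numpy, scipy, OpenCV 4.12 (cv2) and the standard library are available. Lean on these libraries where they do the work, as an engineer would, in place of code of your own. Each camera call takes 0.05 s, during which the arm holds its last target. There are 200 camera calls.

## Working session

There is one attempt and no reset: what is moved stays moved. The work goes in short steps, Python scripts to look and compute and a tool call to move; the robot and the scene stay as the last step left them, time stands still between calls to the robot, and variables do not carry over. Pictures are saved under pics/ and viewed, about 8 in all and at most 12, crops included, and the job is handed in when it is done.

Besides the shell and the picture viewer there is one more tool, called as name([rows], argument=value, ...), one row to a line, values as JSON. play_rows: Moves the arm, as the interface text tells. Its arguments: {"type":"object","properties":{"series":{"type":"array","items":{"type":"object","properties":{"translation":{"type":"array","items":{"type":"number"}},"spin":{"type":"number"}}}},"jaw":{"type":"number"},"force":{"type":"number"}},"required":["series"]}

```bash
mkdir -p pics
python3 - <<'E'
from workcell import bot
import cv2,numpy as np
for n in("side","top","wrist"):
    c=bot.get_calibration(n);print(n,c)
    cv2.imwrite(f"pics/{n}0.png",bot.read_camera(n))
a=[cv2.imread(f"pics/{n}0.png") for n in("side","top")]
for n,i in zip(("side","top"),a): cv2.imwrite(f"pics/{n}0b.png",cv2.resize(i,(800,600),interpolation=cv2.INTER_CUBIC))
print(bot.read_state())
E
```

```text
side {'fov_y': 56.44963315376539, 'cx': 256.9661375131635, 'cy': 186.97141662800755, 'R': array([[-0.99701949, -0.07583807,  0.01416789],
       [-0.06210253,  0.67994887, -0.73062495],
       [ 0.04577574, -0.72932717, -0.68263201]]), 't': array([0.5953908 , 0.14185707, 0.74726934])}
top {'fov_y': 47.20670364256826, 'cx': 255.95571188726146, 'cy': 183.53565030290943, 'R': array([[ 0.01849463, -0.99959388, -0.02168017],
       [-0.9927247 , -0.01577857, -0.11936796],
       [ 0.1189774 ,  0.0237301 , -0.99261335]]), 't': array([-0.00126473,  0.62767869,  1.19872288])}
wrist {'fov_y': 68.7088317139989, 'cx': 253.95585090404262, 'cy': 191.497898109839, 'R': array([[ 0.4251652 , -0.90511439, -0.00157764],
       [-0.86892009, -0.40865017,  0.27925421],
       [-0.2534017 , -0.11735833, -0.96021591]]), 't': array([-0.6743534 , -0.03611316,  0.37856623])}
{'time': 0.15, 'q': array([-1.16886587e+00,  2.64586529e-01,  1.60506022e+00, -3.31236606e-05,
        1.27365537e+00, -3.68682581e-02]), 'joint_vel': array([-0.00022506, -0.00177509, -0.00319994,  0.00047659, -0.00015235,
       -0.00118115]), 'joint_torque': array([ 1.32737259e-04, -5.15904379e+01, -3.67960346e+01, -4.17901992e-05,
        8.00280366e-03,  3.16854766e-05]), 'tool_pos': array([ 0.28656757, -0.61054176,  0.23024371]), 'tcp_rot': array([-3.06464497e+00, -6.83397231e-01,  5.36045948e-04]), 'wrist_force': array([-0.08324552, -0.24889082, -0.07196003]), 'torque': array([-0.00880891, -0.01838899, -0.00631002]), 'width': 1.0001683327994195}
```

View pics/side0b.png

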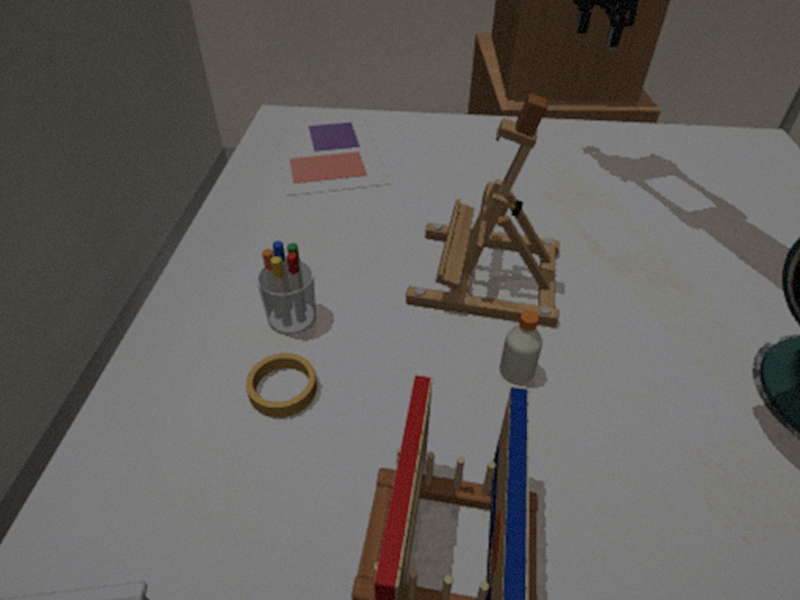

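View pics/top0b.png

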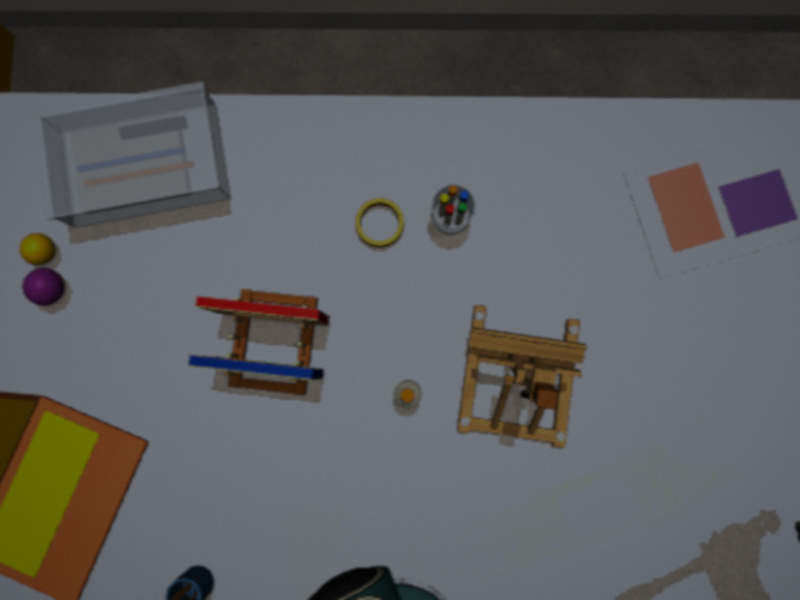

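The side view shows the canvases' far ends (red at about (422,380), blue at about (518,392) of 800x600) and the easel with its clamp raised at (532,110). In the top view the blue edge runs from (190,361) to (322,373), and the easel ledge from (470,345) to (585,355). Next I'll enlarge both for pixel picking.

Run:
```python
import cv2,numpy as np
def crop(f,x,y,w,h,s):
    i=cv2.imread(f)[y:y+h,x:x+w]; i=cv2.convertScaleAbs(cv2.resize(i,None,fx=s,fy=s,interpolation=cv2.INTER_CUBIC),alpha=1.5)
    for k in range(0,w,10): cv2.putText(i,str(x+k),(k*s,8),0,.3,(255,0,255),1); cv2.line(i,(k*s,10),(k*s,14),(255,0,255),1)
    for k in range(10,h,10): cv2.putText(i,str(y+k),(0,k*s+3),0,.3,(255,0,255),1)
    return i
a=crop("pics/side0.png",255,55,110,155,4)[:600]; b=crop("pics/top0.png",288,192,90,100,4)
def pad(i):
    o=np.zeros((600,i.shape[1],3),np.uint8);o[:min(600,i.shape[0])]=i[:600];return o
cv2.imwrite("pics/easel.png",np.hstack([pad(a)[:,:430],pad(b)]))
a=crop("pics/side0.png",225,235,125,149,4); b=crop("pics/top0.png",117,182,95,75,3)
cv2.imwrite("pics/rack.png",np.hstack([pad(a),pad(b)]))
```

```text
(no output)
```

View pics/easel.png

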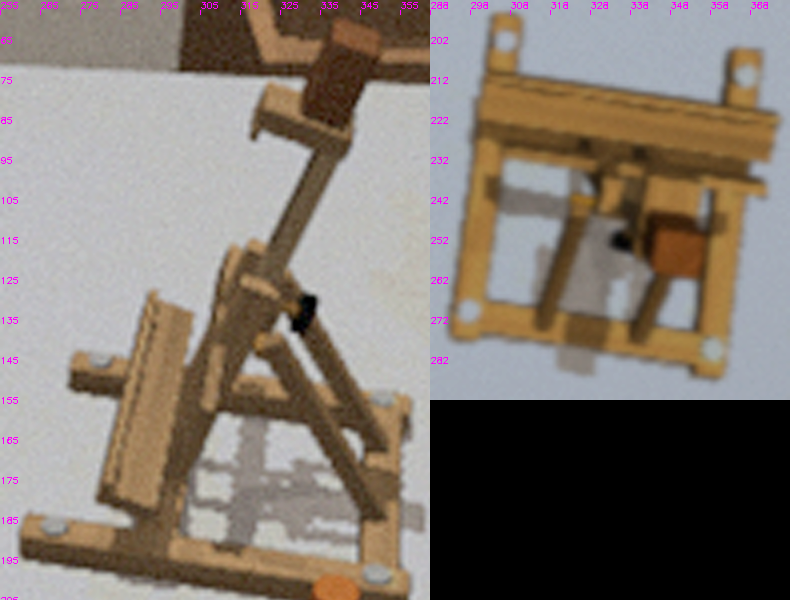

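View pics/rack.png

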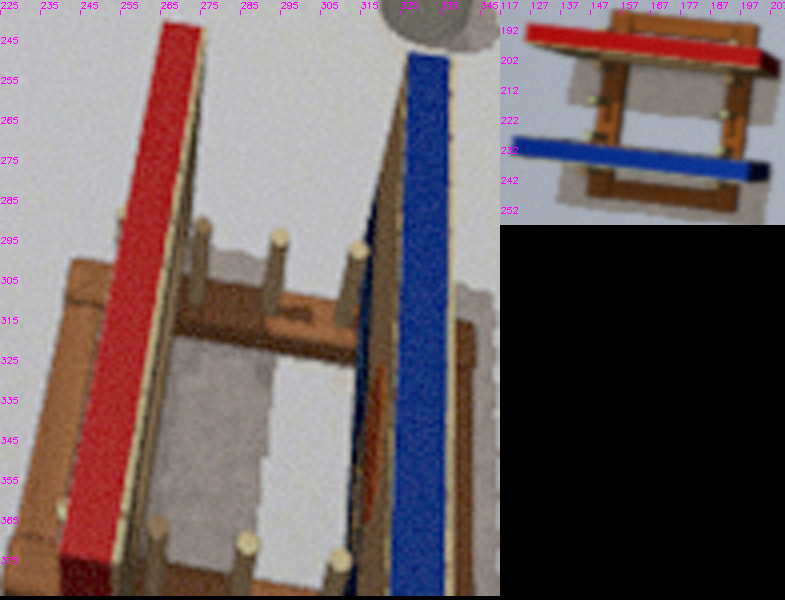

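```bash
cat > h.py <<'E'
import numpy as np
from workcell import bot
from scipy.optimize import least_squares
from scipy.spatial.transform import Rotation as Ro
CAL={n:bot.get_calibration(n) for n in("side","top")}
def proj(c,X):
    c=CAL[c] if isinstance(c,str) else c
    p=c["R"]@X+c["t"]; f=192/np.tan(np.radians(c["fov_y"]/2))
    return np.array([c["cx"]+f*p[0]/p[2],c["cy"]+f*p[1]/p[2]])
def easel(x,y,yaw):  # returns easel_rest->world
    R=Ro.from_euler("z",yaw).as_matrix()@Ro.from_euler("y",-.26).as_matrix()
    return lambda p:R@np.array(p)+np.array([x,y,.062])
E
cat > fit.py <<'E'
from h import *
S=lambda X,Y:np.array([255+X/4-.375,55+Y/4-.375]); T=lambda X,Y:np.array([288+(X-430)/4-.375,192+Y/4-.375])
def res(p):
    x,y,w,q,a,xf,xr=p;E=easel(x,y,w);Rz=Ro.from_euler("z",w).as_matrix()
    B=lambda u,v:Rz@np.array([u,v,.022])+np.array([x,y,0])
    L=[("side",E([.034,-.1,.006]),S(151,291)),("side",E([.034,.1,.006]),S(100,489)),("top",E([.034,.1,.006]),T(487,72)),("top",E([.034,-.1,.006]),T(779,113)),
     ("side",E([-.003,0,.158+q]),S(355,40)),("top",E([-.003,0,.158+q]),T(679,246))]
    for s,(u,v) in zip([(100,362),(55,527),(381,398),(377,575)],[(xf,-a),(xf,a),(xr,-a),(xr,a)]): L.append(("side",B(u,v),S(*s)))
    for s,(u,v) in zip([(745,75),(505,40),(712,348),(468,310)],[(xf,-a),(xf,a),(xr,-a),(xr,a)]): L.append(("top",B(u,v),T(*s)))
    return np.array([proj(n,P)-m for n,P,m in L]).ravel()
r=least_squares(res,[.6,-.3,0,.09,.09,.07,-.14],loss="soft_l1");print(r.x.round(4));print(res(r.x).reshape(-1,2).round(1).tolist())
S2=lambda X,Y:np.array([225+X/4-.375,235+Y/4-.375]); T2=lambda X,Y:np.array([117+(X-500)/3-.33,182+Y/3-.33])
def rc(p):
    x,y,w,z=p;R=Ro.from_euler("z",w).as_matrix();C=lambda u,v:R@np.array([u,v,0])+np.array([x,y,z])
    L=[("side",C(.009,-.1),S2(408,53)),("side",C(-.009,-.1),S2(450,57)),
    ("top",C(.009,-.1),T2(748,161)),("top",C(-.009,-.1),T2(748,179)),("top",C(.009,.1),T2(513,136)),("top",C(-.009,.1),T2(513,154))]
    return np.array([proj(n,P)-m for n,P,m in L]).ravel()
r=least_squares(rc,[.5,.2,0,.16],loss="soft_l1");print(r.x.round(4));print(rc(r.x).reshape(-1,2).round(1).tolist())
E
python3 fit.py
```

```text
[ 0.5114 -0.2103 -0.128   0.0896  0.0849  0.0585 -0.1314]
[[-0.6, -0.8], [0.3, -1.8], [-0.6, -0.4], [0.5, 0.1], [-0.2, 0.1], [-0.3, 1.2], [-0.1, 0.1], [0.0, 0.2], [0.2, 0.5], [0.0, 0.3], [-0.1, -0.0], [-0.1, 0.0], [0.1, -0.3], [0.1, -0.0]]
[ 0.4809  0.2452 -0.0869  0.1593]
[[-0.8, -0.3], [0.5, 0.3], [0.6, -0.5], [-0.3, 0.7], [0.4, -0.5], [-0.6, 0.6]]
```

The fits hold together: canvas top at 159 mm against 160 expected, clamp at 0.090, residuals about 1 px or less. I'll grasp at canvas y = +70, which clears both clamp and mast. First raise the tool and turn it, then travel above the rack.

play_rows([
  {"translation": [0,0,-0.035],"spin": -1},
  {"translation": [0,0,-0.035],"spin": -1},
  {"translation": [0,0,-0.035],"spin": -1},
  {"translation": [0,0,-0.035],"spin": -1},
  {"translation": [0,0,-0.035],"spin": -1},
], jaw=1, force=100)

```text
time: 0.65
tool_pos: [0.2866, -0.6107, 0.4072]
tcp_rot: [-2.843, -1.336, -0.0]
wrist_force: [-0.1, -0.5, 0.8]
width: 1.001
```

play_rows([
  {"translation": [0,0,0],"spin": -1},
  {"translation": [0,0,0],"spin": -1},
  {"translation": [0,0,0],"spin": -1},
  {"translation": [0,0,0],"spin": -1},
  {"translation": [0,0,0],"spin": -1},
])

```text
time: 1.15
tool_pos: [0.2867, -0.6109, 0.4057]
tcp_rot: [-2.486, -1.92, -0.0]
wrist_force: [-0.2, -0.1, 0.4]
width: 1.0
```

play_rows([
  {"translation": [0,0,0],"spin": -1},
  {"translation": [0,0,0],"spin": -1},
  {"translation": [0.04,0.006,0],"spin": 0},
  {"translation": [0.04,0.006,0],"spin": 0},
  {"translation": [0.04,0.006,0],"spin": 0},
])

```text
time: 1.65
tool_pos: [0.3148, -0.4918, 0.4053]
tcp_rot: [-2.314, -2.123, -0.001]
wrist_force: [0.6, -0.3, 0.4]
width: 0.996
```

play_rows([
  {"translation": [0.04,0.006,0],"spin": 0},
  {"translation": [0.04,0.006,0],"spin": 0},
  {"translation": [0.04,0.006,0],"spin": 0},
  {"translation": [0.04,0.006,0],"spin": 0},
  {"translation": [0.04,0.006,0],"spin": 0},
])

```text
time: 2.15
tool_pos: [0.3616, -0.2945, 0.406]
tcp_rot: [-2.314, -2.125, -0.0]
wrist_force: [1.5, 0.6, 0.2]
width: 1.003
```

play_rows([
  {"translation": [0.041,0.005,0],"spin": 0},
  {"translation": [0.041,0.005,0],"spin": 0},
  {"translation": [0.041,0.005,0],"spin": 0},
  {"translation": [0.041,0.005,0],"spin": 0},
  {"translation": [0.041,0.005,0],"spin": 0},
])

```text
time: 2.65
tool_pos: [0.4037, -0.0925, 0.4061]
tcp_rot: [2.314, 2.125, 0.0]
wrist_force: [1.3, -0.1, 0.5]
width: 0.998
```

play_rows([
  {"translation": [0.041,0.005,0],"spin": 0},
  {"translation": [0.041,0.005,0],"spin": 0},
  {"translation": [0.041,0.005,0],"spin": 0},
  {"translation": [0.041,0.005,0],"spin": 0},
  {"translation": [0.041,0.005,0],"spin": 0},
])

```text
time: 3.15
tool_pos: [0.446, 0.1098, 0.4061]
tcp_rot: [2.313, 2.125, -0.0]
wrist_force: [0.9, -0.7, 0.2]
width: 1.002
```

play_rows([
  {"translation": [0.041,0.005,0],"spin": 0},
  {"translation": [0.041,0.005,0],"spin": 0},
  {"translation": [0.041,0.005,0],"spin": 0},
  {"translation": [0.04,0.005,0],"spin": 0},
  {"translation": [0.04,0.004,0],"spin": 0},
])

```text
time: 3.65
tool_pos: [0.4873, 0.31, 0.4058]
tcp_rot: [2.313, 2.126, -0.001]
wrist_force: [1.0, -0.6, 0.4]
width: 0.996
```

play_rows([
  {"translation": [0,0,0.04],"spin": 0},
  {"translation": [0,0,0.04],"spin": 0},
  {"translation": [0,0,0.04],"spin": 0},
  {"translation": [0,0,0.02],"spin": 0},
  {"translation": [0,0,0],"spin": 0},
])

```text
time: 4.15
tool_pos: [0.4847, 0.3068, 0.2612]
tcp_rot: [-2.312, -2.124, 0.014]
wrist_force: [-0.1, -1.3, -0.1]
width: 1.002
```

Run:
```python
from workcell import bot
import cv2,numpy as np
from h import *
s=bot.read_state();print(s["tool_pos"],s["q"].round(3))
c=bot.get_calibration("wrist");im=bot.read_camera("wrist")
# predicted canvas top corners
R=Ro.from_euler("z",-.0869).as_matrix()
for u in(.009,-.009):
  for v in(-.1,.1):
    p=proj(c,R@np.array([u,v,0])+[.4809,.2452,.1595]);print(p)
    cv2.circle(im,tuple(int(round(k)) for k in p),3,(0,255,0),1)
cv2.imwrite("pics/w1.png",cv2.resize(im,(768,576)))
```

```text
[0.48468523 0.30684155 0.26117527] [ 0.521  0.061  1.782 -0.     1.307  0.606]
[263.72249117 335.89864906]
[266.61277724 148.28205129]
[246.87948061 335.77605872]
[245.81938221 148.20897224]
```

View pics/w1.png

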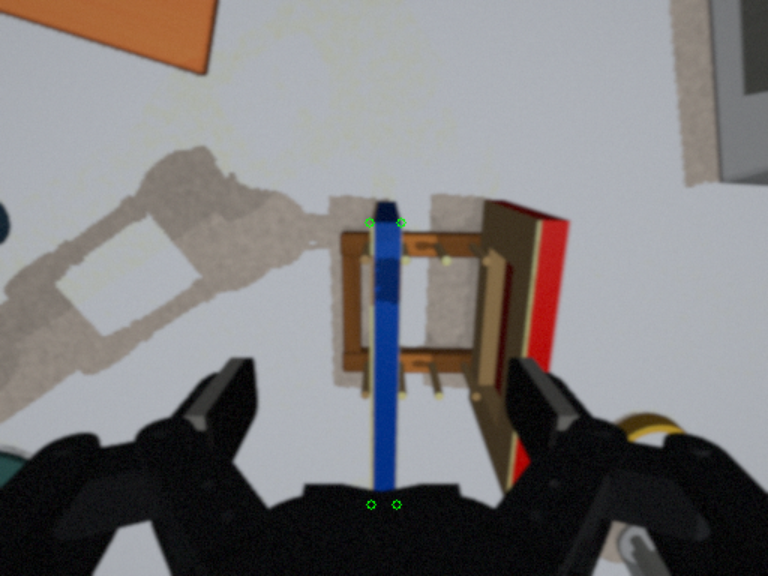

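The wrist view shows the blue top edge centred between the fingers (column 387 against a finger midline of about 382), with the +y end at row 222 exactly where predicted. Fingers clear the red canvas. I'll check that the arm has settled.

play_rows([
  {"translation": [0,0,0],"spin": 0},
  {"translation": [0,0,0],"spin": 0},
])

```text
time: 4.4
tool_pos: [0.4886, 0.3089, 0.2688]
tcp_rot: [2.313, 2.125, 0.006]
wrist_force: [1.2, -0.1, -0.1]
width: 1.002
```

play_rows([
  {"translation": [0.006,-0.001,0.04],"spin": 0},
  {"translation": [0,0,0.035],"spin": 0},
  {"translation": [0,0,0.03],"spin": 0},
  {"translation": [0,0,0.02],"spin": 0},
  {"translation": [0,0,0.01],"spin": 0},
])

```text
time: 4.9
tool_pos: [0.4867, 0.3142, 0.1306]
tcp_rot: [-2.314, -2.125, 0.001]
wrist_force: [-0.1, 0.4, 0.2]
width: 1.0
```

play_rows([
  {"translation": [0,0,0.008],"spin": 0},
  {"translation": [0,0,0],"spin": 0},
  {"translation": [0,0,0],"spin": 0},
  {"translation": [0,0,0],"spin": 0},
])

```text
time: 5.3
tool_pos: [0.4879, 0.3149, 0.1249]
tcp_rot: [2.313, 2.125, 0.004]
wrist_force: [0.0, -0.1, -0.1]
width: 0.997
```

play_rows([
  {"translation": [0,0,0],"spin": 0},
  {"translation": [0,0,0],"spin": 0},
  {"translation": [0,0,0],"spin": 0},
  {"translation": [0,0,0],"spin": 0},
  {"translation": [0,0,0],"spin": 0},
], jaw=-1, force=90)

```text
time: 5.8
tool_pos: [0.487, 0.3145, 0.1236]
tcp_rot: [-2.314, -2.125, -0.001]
wrist_force: [0.9, 0.2, -1.2]
width: 0.199
```

play_rows([
  {"translation": [0,0,0],"spin": 0},
  {"translation": [0,0,0],"spin": 0},
  {"translation": [0,0,0],"spin": 0},
  {"translation": [0,0,0],"spin": 0},
  {"translation": [0,0,0],"spin": 0},
])

```text
time: 6.3
tool_pos: [0.487, 0.3146, 0.1235]
tcp_rot: [-2.314, -2.125, -0.001]
wrist_force: [-1.0, 0.9, 2.1]
width: 0.195
```

Gripped: opening is about 17–18 mm. Lifting straight up by 155 mm.

play_rows([
  {"translation": [0,0,-0.005],"spin": 0},
  {"translation": [0,0,-0.01],"spin": 0},
  {"translation": [0,0,-0.015],"spin": 0},
  {"translation": [0,0,-0.015],"spin": 0},
  {"translation": [0,0,-0.015],"spin": 0},
])

```text
time: 6.8
tool_pos: [0.4873, 0.3145, 0.1853]
tcp_rot: [2.313, 2.125, 0.002]
wrist_force: [-0.5, 0.9, -0.9]
width: 0.198
```

play_rows([
  {"translation": [0,0,-0.02],"spin": 0},
  {"translation": [0,0,-0.02],"spin": 0},
  {"translation": [0,0,-0.02],"spin": 0},
  {"translation": [0,0,-0.02],"spin": 0},
  {"translation": [0,0,-0.015],"spin": 0},
])

```text
time: 7.3
tool_pos: [0.4874, 0.3146, 0.2814]
tcp_rot: [2.313, 2.125, 0.005]
wrist_force: [0.1, 0.1, -2.3]
width: 0.202
```

Run:
```python
from workcell import bot
import cv2,numpy as np
print(bot.read_state())
im=cv2.convertScaleAbs(bot.read_camera("side"),alpha=1.4);cv2.imwrite("pics/s2.png",cv2.resize(im,(800,600)))
```

```text
{'time': 7.3, 'q': array([5.30267849e-01, 5.54936137e-02, 1.75166902e+00, 7.36826517e-06,
       1.33130253e+00, 6.15123065e-01]), 'joint_vel': array([-1.11969319e-03, -6.73295107e-02, -1.81033751e-01, -6.12893114e-05,
        2.59687035e-01,  2.18163079e-03]), 'joint_torque': array([ 9.26424254e-03, -4.09744871e+01, -3.74381554e+01, -1.13045778e-01,
       -6.29268168e-02,  3.05430200e-03]), 'tool_pos': array([0.48742238, 0.31463117, 0.28136455]), 'tcp_rot': array([2.3131826, 2.1247738, 0.0048033]), 'wrist_force': array([ 0.07454232,  0.1311572 , -2.27252542]), 'torque': array([ 0.21720517, -0.03995952,  0.02235536]), 'width': 0.201814063123424}
```

View pics/s2.png

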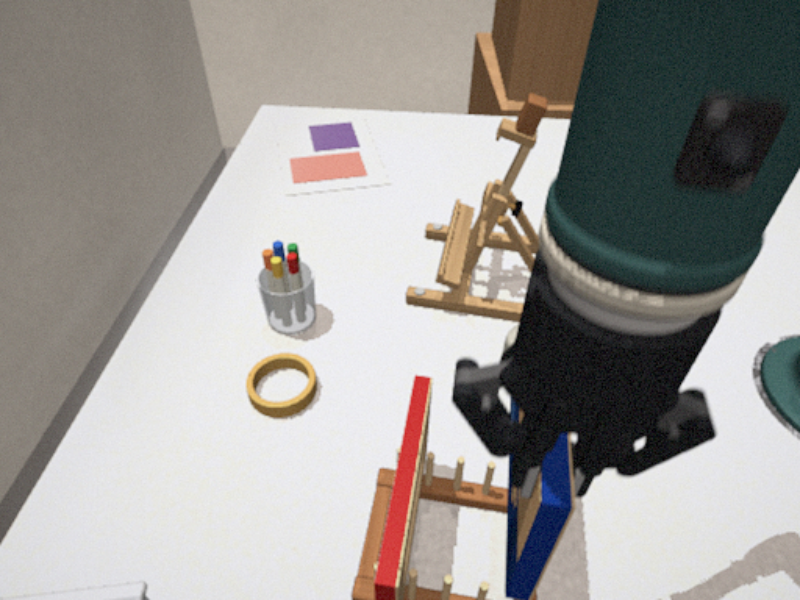

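The seascape hangs upright in the grip and is clear of the rack, with the red canvas unmoved. The wrist force reads about 2.3 N, which agrees with the stated mass. Carrying it to the front of the easel.

play_rows([
  {"translation": [0,0.0,-0.02],"spin": 0},
  {"translation": [0,0.015,-0.02],"spin": 0},
  {"translation": [-0.01,0.02,0],"spin": 0},
  {"translation": [-0.02,0.015,0],"spin": 0},
  {"translation": [-0.03,0.01,0],"spin": 0},
])

```text
time: 7.85
tool_pos: [0.5423, 0.2497, 0.3181]
tcp_rot: [-2.312, -2.127, -0.001]
wrist_force: [0.2, -0.2, -2.7]
width: 0.2
```

play_rows([
  {"translation": [-0.03,0.005,0],"spin": 0},
  {"translation": [-0.03,0.005,0],"spin": 0},
  {"translation": [-0.03,0.005,0],"spin": 0},
  {"translation": [-0.03,0.005,0],"spin": 0},
  {"translation": [-0.03,0.005,0],"spin": 0},
])

```text
time: 8.35
tool_pos: [0.5535, 0.0967, 0.3181]
tcp_rot: [-2.313, -2.125, 0.001]
wrist_force: [-0.4, 0.1, -2.9]
width: 0.198
```

play_rows([
  {"translation": [-0.03,0.005,0],"spin": 0},
  {"translation": [-0.03,0.005,0],"spin": 0},
  {"translation": [-0.03,0.005,0],"spin": 0},
  {"translation": [-0.03,0.005,0],"spin": 0},
  {"translation": [-0.03,0.005,0],"spin": 0},
])

```text
time: 8.85
tool_pos: [0.5656, -0.0549, 0.3181]
tcp_rot: [-2.313, -2.125, 0.0]
wrist_force: [-0.4, 0.8, -1.6]
width: 0.198
```

play_rows([
  {"translation": [-0.03,0.005,0],"spin": 0},
  {"translation": [-0.03,0.005,0],"spin": 0},
  {"translation": [-0.02,0,0],"spin": 0},
  {"translation": [-0.01,0,0],"spin": 0},
  {"translation": [0,0,0],"spin": 0.5},
])

```text
time: 9.35
tool_pos: [0.5679, -0.1454, 0.318]
tcp_rot: [-2.362, -2.071, 0.001]
wrist_force: [-0.3, 0.3, -1.0]
width: 0.197
```

play_rows([
  {"translation": [0,0,0],"spin": 0},
  {"translation": [0,0,0],"spin": 0},
  {"translation": [0,0,0],"spin": 0},
])

```text
time: 9.65
tool_pos: [0.5683, -0.1436, 0.3183]
tcp_rot: [-2.358, -2.076, -0.0]
wrist_force: [0.1, 0.3, -2.2]
width: 0.202
```

play_rows([
  {"translation": [0,-0.015,0],"spin": 0},
  {"translation": [-0.004,-0.015,0],"spin": 0},
  {"translation": [0,-0.008,0.01],"spin": 0},
  {"translation": [0,0,0.02],"spin": 0},
  {"translation": [0,0,0.02],"spin": 0},
])

```text
time: 10.15
tool_pos: [0.5293, -0.1433, 0.268]
tcp_rot: [2.359, 2.073, 0.001]
wrist_force: [0.5, -0.6, -2.3]
width: 0.197
```

play_rows([
  {"translation": [0,0,0.02],"spin": 0},
  {"translation": [0,0,0.02],"spin": 0},
  {"translation": [0,0,0.015],"spin": 0},
  {"translation": [0,0,0.01],"spin": 0},
  {"translation": [0,0,0.005],"spin": 0},
])

```text
time: 10.65
tool_pos: [0.5294, -0.1431, 0.1971]
tcp_rot: [-2.359, -2.073, 0.001]
wrist_force: [-0.5, -0.7, -0.8]
width: 0.199
```

play_rows([
  {"translation": [0,0,0.002],"spin": 0},
  {"translation": [0,0,0],"spin": 0},
  {"translation": [0,0,0],"spin": 0},
])

```text
time: 10.95
tool_pos: [0.5308, -0.1435, 0.1973]
tcp_rot: [2.358, 2.073, 0.001]
wrist_force: [-0.3, 0.7, -1.9]
width: 0.199
```

```bash
cat > look.py <<'E'
import sys,cv2
from h import *
def crop(im,x,y,w,h,s):
    i=im[y:y+h,x:x+w]; i=cv2.convertScaleAbs(cv2.resize(i,None,fx=s,fy=s,interpolation=cv2.INTER_CUBIC),alpha=1.5)
    for k in range(0,w,10): cv2.putText(i,str(x+k),(k*s,8),0,.3,(255,0,255),1)
    for k in range(10,h,10): cv2.putText(i,str(y+k),(0,k*s+3),0,.3,(255,0,255),1)
    return i
def run(name):
    s=bot.read_state();print(s["tool_pos"].round(4),s["tcp_rot"].round(4),s["wrist_force"].round(1),s["width"])
    a=crop(bot.read_camera("side"),255,50,110,150,4); b=crop(bot.read_camera("top"),285,190,90,150,4)
    cv2.imwrite(f"pics/{name}.png",np.hstack([a[:600],b[:600]]))
run(sys.argv[1])
E
python3 look.py e1
```

```text
[ 0.5308 -0.1435  0.1973] [2.3583e+00 2.0734e+00 1.4000e-03] [-0.3  0.7 -1.9] 0.19896570600382674
```

View pics/e1.png

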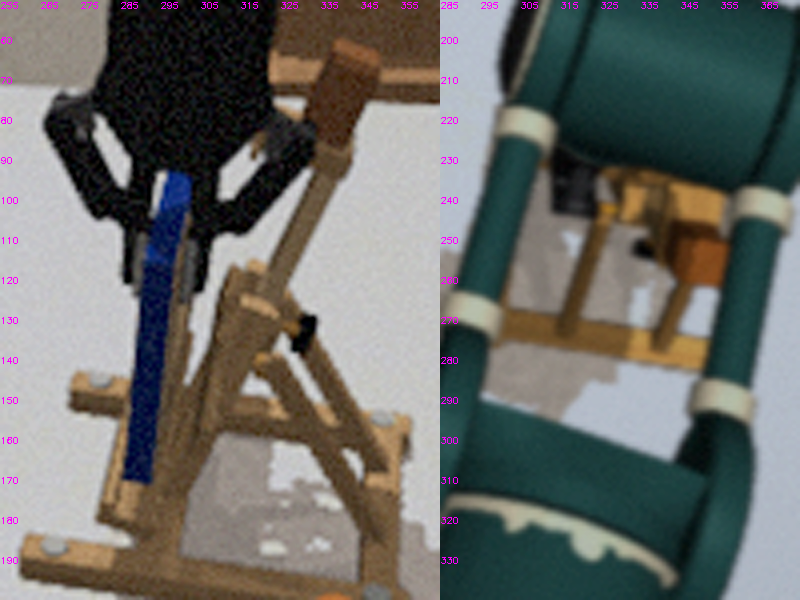

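Run:
```python
from h import *
R=Ro.from_euler("z",-.128).as_matrix();t=np.array([.5308,-.1435,.1973])
for dz in(-.1035,.0365):
  for u in(.009,-.009): print(dz,u,proj("side",t+R@np.array([u,.0304,0])+[0,0,dz]).round(1))
E=easel(.5114,-.2103,-.128)
print(proj("side",E([.034,.1,.006])),proj("side",E([0,.1,0])),proj("side",E([.034,-.1,.006])))
```

```text
-0.1035 0.009 [285.6 169.7]
-0.1035 -0.009 [293.7 170.8]
0.0365 0.009 [290.6 114.7]
0.0365 -0.009 [299.8 115.8]
[279.92840521 175.04584221] [293.22045345 181.87143961] [291.73462103 126.55118581]
```

The blue end's lower corners sit at (286,169.6) and (292.6,171), within 1 px of prediction, so there is no sag. The clamp is well clear of the gripper. Lowering gently onto the ledge.

play_rows([
  {"translation": [0,-0.001,0.008],"spin": 0},
  {"translation": [0,0,0.006],"spin": 0},
  {"translation": [0,0,0.004],"spin": 0},
  {"translation": [0,0,0.002],"spin": 0},
  {"translation": [0,0,0.001],"spin": 0},
])

```text
time: 11.55
tool_pos: [0.5288, -0.1431, 0.1747]
tcp_rot: [-2.359, -2.074, 0.001]
wrist_force: [-0.1, 0.3, -2.9]
width: 0.198
```

play_rows([
  {"translation": [0,0,0.001],"spin": 0},
  {"translation": [0,0,0.001],"spin": 0},
  {"translation": [0,0,0],"spin": 0},
])

```text
time: 11.85
tool_pos: [0.5292, -0.1432, 0.1733]
tcp_rot: [2.359, 2.074, 0.0]
wrist_force: [0.2, 0.3, -1.0]
width: 0.196
```

play_rows([
  {"translation": [0,0,0.001],"spin": 0},
  {"translation": [0,0,0.001],"spin": 0},
  {"translation": [0,0,0],"spin": 0},
])

```text
time: 12.15
tool_pos: [0.529, -0.1432, 0.1711]
tcp_rot: [-2.359, -2.074, 0.0]
wrist_force: [-0.1, -0.2, -2.1]
width: 0.195
```

play_rows([
  {"translation": [0,0,0.001],"spin": 0},
  {"translation": [0,0,0.001],"spin": 0},
  {"translation": [0,0,0],"spin": 0},
  {"translation": [0,0,0],"spin": 0},
])

```text
time: 12.55
tool_pos: [0.5294, -0.1431, 0.1705]
tcp_rot: [2.359, 2.074, 0.001]
wrist_force: [-1.4, 2.1, 5.3]
width: 0.203
```

play_rows([
  {"translation": [0,0,0.001],"spin": 0},
  {"translation": [0,0,0],"spin": 0},
  {"translation": [0,0,0],"spin": 0},
])

```text
time: 12.85
tool_pos: [0.5296, -0.1431, 0.1705]
tcp_rot: [2.359, 2.074, 0.001]
wrist_force: [-3.8, 3.8, 9.9]
width: 0.199
```

Contact came at TCP z = 0.1705, as computed. Opening slightly so the canvas tips back onto the rear finger, then following it back.

play_rows([
  {"translation": [0,0,-0.001],"spin": 0},
  {"translation": [0,0,0],"spin": 0},
  {"translation": [0,0,0],"spin": 0},
], jaw=-0.5, force=20)

```text
time: 13.15
tool_pos: [0.5292, -0.1433, 0.1691]
tcp_rot: [2.359, 2.074, -0.0]
wrist_force: [-0.7, -0.5, -0.1]
width: 0.255
```

play_rows([
  {"translation": [0,-0.001,0],"spin": 0},
  {"translation": [0,-0.002,0],"spin": 0},
  {"translation": [0,-0.002,0],"spin": 0},
], jaw=-0.3)

```text
time: 13.45
tool_pos: [0.5239, -0.1425, 0.169]
tcp_rot: [-2.359, -2.074, 0.0]
wrist_force: [0.3, 0.9, -0.4]
width: 0.35
```

play_rows([
  {"translation": [0,-0.002,0],"spin": 0},
  {"translation": [0,-0.003,0],"spin": 0},
  {"translation": [0,-0.003,0],"spin": 0},
  {"translation": [0,-0.003,0],"spin": 0},
  {"translation": [0,0,0],"spin": 0},
], jaw=-0.1)

```text
time: 13.95
tool_pos: [0.5127, -0.141, 0.1692]
tcp_rot: [-2.359, -2.074, 0.0]
wrist_force: [-1.4, -0.5, 0.1]
width: 0.452
```

```bash
python3 look.py e2
```

```text
[ 0.5127 -0.141   0.1692] [-2.3592e+00 -2.0741e+00  3.0000e-04] [-1.4 -0.5  0.1] 0.4516985669847232
```

View pics/e2.png

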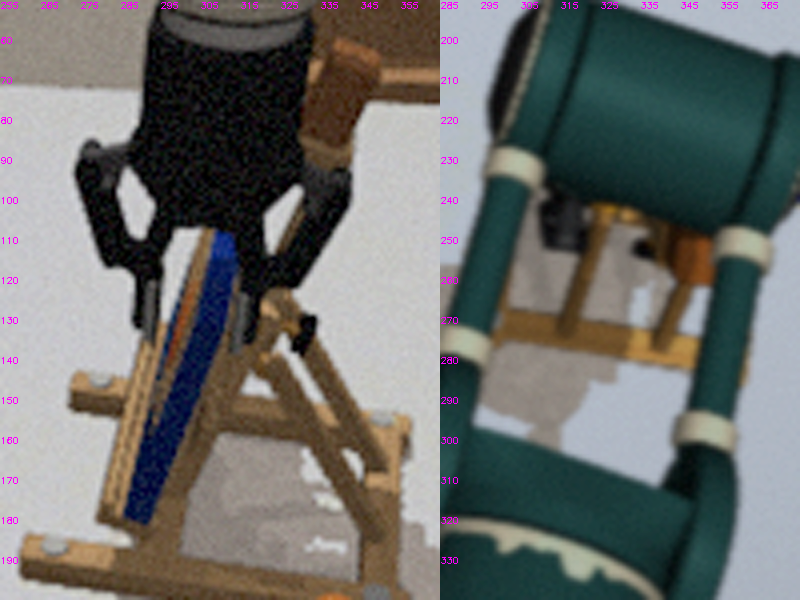

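The canvas leans about 0.2 rad on the rear finger, with its lower edge on the ledge at (290,180). I'll carry on back until the easel takes it.

play_rows([
  {"translation": [0,-0.003,0],"spin": 0},
  {"translation": [0,-0.003,0],"spin": 0},
  {"translation": [0,-0.003,0],"spin": 0},
  {"translation": [0,-0.003,0],"spin": 0},
  {"translation": [0,-0.003,0],"spin": 0},
], jaw=0.0)

```text
time: 14.55
tool_pos: [0.4982, -0.1392, 0.1693]
tcp_rot: [2.359, 2.074, 0.0]
wrist_force: [-0.3, -0.0, -0.5]
width: 0.497
```

play_rows([
  {"translation": [0,0,0],"spin": 0},
  {"translation": [0,0,0],"spin": 0},
  {"translation": [0,0,0],"spin": 0},
], jaw=0.3)

```text
time: 14.85
tool_pos: [0.4985, -0.1393, 0.1694]
tcp_rot: [2.359, 2.074, 0.0]
wrist_force: [-0.3, -0.1, -0.2]
width: 0.65
```

```bash
python3 look.py e3
```

```text
[ 0.4985 -0.1393  0.1694] [2.3593e+00 2.0741e+00 3.0000e-04] [-0.3 -0.1 -0.2] 0.6502105744028853
```

View pics/e3.png

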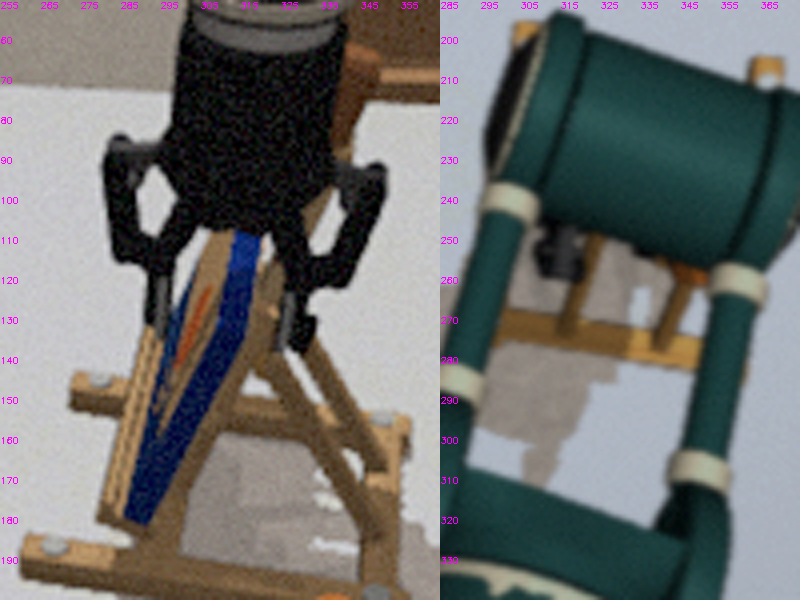

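The canvas now rests on the easel at the easel's own slope, and both fingers are free of it. Lifting straight out, then closing the fingers above the clamp grip.

play_rows([
  {"translation": [0,0,-0.01],"spin": 0},
  {"translation": [0,0,-0.02],"spin": 0},
  {"translation": [0,0,-0.03],"spin": 0},
  {"translation": [0,0,-0.04],"spin": 0},
  {"translation": [0,0,-0.04],"spin": 0},
])

```text
time: 15.45
tool_pos: [0.4981, -0.1391, 0.311]
tcp_rot: [-2.359, -2.074, 0.0]
wrist_force: [0.0, -0.3, 0.3]
width: 0.65
```

play_rows([
  {"translation": [0,0,-0.04],"spin": 0},
  {"translation": [0,0,-0.015],"spin": 0},
  {"translation": [0,0,0],"spin": 0},
  {"translation": [0,0,0],"spin": 0},
  {"translation": [0,0,0],"spin": 0},
], jaw=-1)

```text
time: 15.95
tool_pos: [0.4973, -0.1389, 0.3615]
tcp_rot: [-2.356, -2.072, 0.004]
wrist_force: [-0.1, 0.3, -0.3]
width: -0.004
```

```bash
python3 look.py e4
```

```text
[ 0.4973 -0.1389  0.3615] [-2.3565 -2.0718  0.0036] [-0.1  0.3 -0.3] -0.003736276592879975
```

View pics/e4.png

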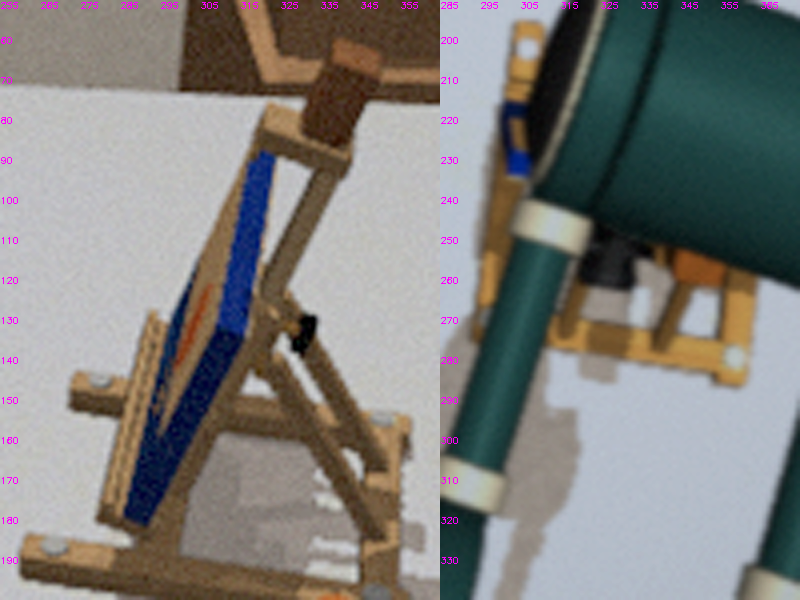

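Run:
```python
from h import *
E=easel(.5114,-.2103,-.128);S=lambda X,Y:np.array([255+X/4-.375,50+Y/4-.375])
L=[((.009,.1,-.07),(123,515)),((-.009,.1,-.07),(148,526)),((.009,.1,.07),(220,329)),((-.009,.1,.07),(244,336)),((.009,-.1,.07),(256,152)),((-.009,-.1,.07),(277,154))]
def f(p):
    R=Ro.from_euler("yx",[p[3],p[4]]).as_matrix()
    return np.array([proj("side",E(R@np.array(u)+[p[0],p[1],p[2]]))-S(*m) for u,m in L]).ravel()
r=least_squares(f,[.009,0,.07,0,0]);print(r.x.round(4));print(r.fun.reshape(-1,2).round(1).tolist());print(f([.009,0,.07,0,0]).reshape(-1,2).round(1).tolist())
```

```text
[ 0.0075 -0.0134  0.0602 -0.032   0.0044]
[[-0.4, -0.3], [0.6, -0.3], [-0.5, -0.3], [1.7, 1.1], [-1.6, -1.3], [-0.1, 0.9]]
[[0.4, 0.9], [1.6, 0.7], [-1.3, -0.7], [1.2, 0.6], [-2.0, -2.8], [-0.2, -0.7]]
```

The canvas leans flat: the nominal "well placed" model reprojects within about 1–2 px, and the contact position puts it about 1 mm off centre. Next is the clamp, pushed from above along its slope.

play_rows([
  {"translation": [-0.02,-0.012,0],"spin": 0},
  {"translation": [-0.02,-0.012,0],"spin": 0},
  {"translation": [-0.02,-0.012,0],"spin": 0},
  {"translation": [-0.009,-0.008,0],"spin": 0},
  {"translation": [0,0,0.015],"spin": 0},
])

```text
time: 16.55
tool_pos: [0.446, -0.2031, 0.3502]
tcp_rot: [2.359, 2.07, 0.002]
wrist_force: [0.3, 0.3, 0.8]
width: -0.003
```

play_rows([
  {"translation": [0,0,0.015],"spin": 0},
  {"translation": [0,0,0.01],"spin": 0},
  {"translation": [0,0,0.005],"spin": 0},
  {"translation": [0,0,0],"spin": 0},
  {"translation": [0,0,0],"spin": 0},
])

```text
time: 17.05
tool_pos: [0.4463, -0.2017, 0.3193]
tcp_rot: [2.359, 2.075, 0.0]
wrist_force: [-0.3, 0.2, 0.2]
width: 0.002
```

play_rows([
  {"translation": [0,0,0.003],"spin": 0},
  {"translation": [0,0,0.003],"spin": 0},
  {"translation": [0,0,0.003],"spin": 0},
  {"translation": [0,0.001,0.003],"spin": 0},
])

```text
time: 17.45
tool_pos: [0.4469, -0.2022, 0.3072]
tcp_rot: [2.359, 2.074, 0.0]
wrist_force: [-0.1, -0.5, -0.2]
width: 0.001
```

play_rows([
  {"translation": [0,0.001,0.004],"spin": 0},
  {"translation": [0,0.001,0.004],"spin": 0},
  {"translation": [0,0.001,0.004],"spin": 0},
])

```text
time: 17.75
tool_pos: [0.4501, -0.2026, 0.2953]
tcp_rot: [2.359, 2.074, 0.0]
wrist_force: [-0.6, 0.7, 2.7]
width: -0.0
```

The clamp is moving at about 3 N. Continuing to slide it.

play_rows([
  {"translation": [0,0.001,0.004],"spin": 0},
  {"translation": [0,0.001,0.004],"spin": 0},
  {"translation": [0,0.001,0.004],"spin": 0},
  {"translation": [0,0.001,0.004],"spin": 0},
  {"translation": [0,0.001,0.004],"spin": 0},
])

```text
time: 18.25
tool_pos: [0.4553, -0.2033, 0.2752]
tcp_rot: [2.359, 2.074, 0.001]
wrist_force: [1.4, -0.2, 2.7]
width: -0.002
```

play_rows([
  {"translation": [0,0.001,0.003],"spin": 0},
  {"translation": [0,0.001,0.003],"spin": 0},
  {"translation": [0,0,0.002],"spin": 0},
  {"translation": [0,0,0],"spin": 0},
])

```text
time: 18.65
tool_pos: [0.4566, -0.2033, 0.2667]
tcp_rot: [-2.359, -2.074, 0.001]
wrist_force: [-0.6, -0.0, 0.4]
width: 0.002
```

play_rows([
  {"translation": [0,0,0.002],"spin": 0},
  {"translation": [0,0.001,0.002],"spin": 0},
  {"translation": [0,0,0],"spin": 0},
])

```text
time: 18.95
tool_pos: [0.4576, -0.2034, 0.2628]
tcp_rot: [-2.359, -2.074, 0.001]
wrist_force: [1.0, -0.9, -0.1]
width: 0.003
```

play_rows([
  {"translation": [0,0,0.002],"spin": 0},
  {"translation": [0,0.001,0.001],"spin": 0},
  {"translation": [0,0,0],"spin": 0},
])

```text
time: 19.25
tool_pos: [0.4584, -0.2036, 0.2598]
tcp_rot: [-2.359, -2.074, 0.001]
wrist_force: [-0.4, -0.5, 1.8]
width: -0.001
```

play_rows([
  {"translation": [0,0,0.001],"spin": 0},
  {"translation": [0,0,0.001],"spin": 0},
  {"translation": [0,0,0],"spin": 0},
])

```text
time: 19.55
tool_pos: [0.4588, -0.2036, 0.2581]
tcp_rot: [-2.359, -2.074, -0.0]
wrist_force: [-1.1, 0.0, 1.1]
width: 0.002
```

play_rows([
  {"translation": [0,0,0.001],"spin": 0},
  {"translation": [0,0,0.001],"spin": 0},
  {"translation": [0,0,0],"spin": 0},
])

```text
time: 19.85
tool_pos: [0.4591, -0.2037, 0.2563]
tcp_rot: [2.359, 2.074, 0.001]
wrist_force: [-0.0, 0.1, 1.1]
width: 0.004
```

play_rows([
  {"translation": [0,0,0.001],"spin": 0},
  {"translation": [0,0,0],"spin": 0},
  {"translation": [0,0,0],"spin": 0},
])

```text
time: 20.15
tool_pos: [0.4589, -0.2038, 0.2553]
tcp_rot: [2.359, 2.074, 0.0]
wrist_force: [0.6, 0.8, 2.3]
width: 0.001
```

play_rows([
  {"translation": [0,0,0.001],"spin": 0},
  {"translation": [0,0,0],"spin": 0},
  {"translation": [0,0,0],"spin": 0},
])

```text
time: 20.45
tool_pos: [0.4591, -0.2038, 0.2549]
tcp_rot: [2.359, 2.074, 0.001]
wrist_force: [0.3, 0.5, 5.2]
width: -0.001
```

play_rows([
  {"translation": [0,0,0.001],"spin": 0},
  {"translation": [0,0,0],"spin": 0},
  {"translation": [0,0,0],"spin": 0},
])

```text
time: 20.75
tool_pos: [0.4592, -0.2039, 0.2548]
tcp_rot: [2.358, 2.073, 0.001]
wrist_force: [-1.6, 0.6, 9.0]
width: 0.005
```

The force rises while TCP z stays at 0.2548, so the jaw is on the canvas. Retreating and checking.

play_rows([
  {"translation": [0,0,-0.005],"spin": 0},
  {"translation": [0,0,-0.02],"spin": 0},
  {"translation": [0,0,-0.04],"spin": 0},
  {"translation": [0,0,-0.04],"spin": 0},
  {"translation": [0,0,-0.02],"spin": 0},
])

```text
time: 21.25
tool_pos: [0.4592, -0.2041, 0.3815]
tcp_rot: [2.357, 2.072, 0.001]
wrist_force: [0.5, -0.9, -0.5]
width: 0.0
```

play_rows([
  {"translation": [0.03,0,0],"spin": 0},
  {"translation": [0.04,0,0],"spin": 0},
  {"translation": [0.04,0,0],"spin": 0},
  {"translation": [0.04,0,0],"spin": 0},
  {"translation": [0.04,0,0],"spin": 0},
])

```text
time: 21.75
tool_pos: [0.4825, -0.014, 0.3774]
tcp_rot: [-2.359, -2.073, 0.003]
wrist_force: [-0.3, -0.4, 0.2]
width: 0.001
```

play_rows([
  {"translation": [0.04,0,0],"spin": 0},
  {"translation": [0.04,0,0],"spin": 0},
  {"translation": [0.03,0,0],"spin": 0},
  {"translation": [0.02,0,0],"spin": 0},
  {"translation": [0,0,0],"spin": 0},
])

```text
time: 22.25
tool_pos: [0.4993, 0.1157, 0.377]
tcp_rot: [-2.355, -2.077, 0.003]
wrist_force: [-0.4, -0.3, 0.3]
width: -0.001
```

```bash
python3 look.py e5
```

```text
[0.4993 0.1157 0.377 ] [-2.3546 -2.0773  0.0031] [-0.4 -0.3  0.3] -0.001299664152499621
```

View pics/e5.png

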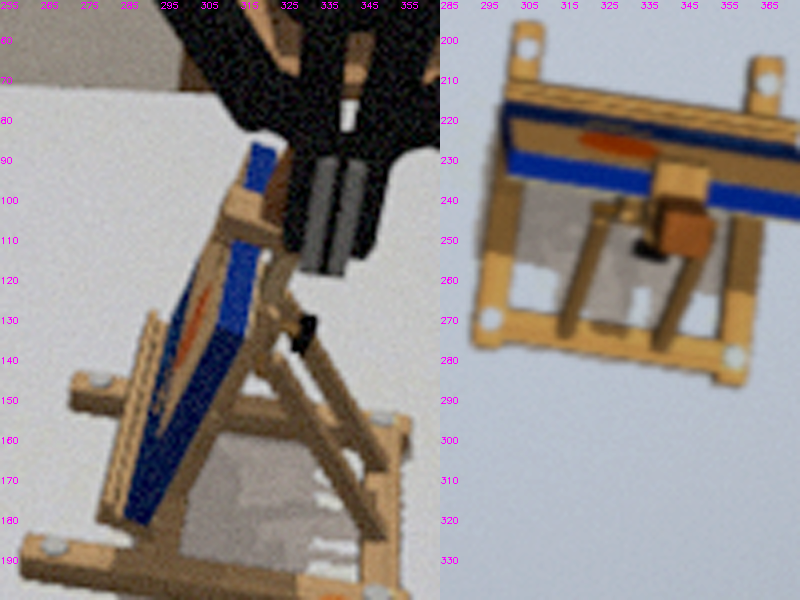

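Run:
```python
from h import *
E=easel(.5114,-.2103,-.128);T=lambda X,Y:np.array([285+(X-440)/4-.375,190+Y/4-.375]);S=lambda X,Y:np.array([255+X/4-.375,50+Y/4-.375])
L=[("top",(.009,.1,-.07),T(504,104)),("top",(-.009,.1,.07),T(508,174)),("top",(.009,.1,.07),T(509,149)),("side",(.009,.1,-.07),S(123,514)),("side",(-.009,.1,-.07),S(148,526)),("side",(.009,.1,.07),S(220,329)),("side",(-.009,.1,.07),S(244,336)),("side",(.009,-.1,.07),S(252,141)),("side",(-.009,-.1,.07),S(278,147))]
def f(p): 
    R=Ro.from_euler("yx",[p[3],p[4]]).as_matrix()
    return np.array([proj(n,E(R@np.array(u)+p[:3]))-m for n,u,m in L]).ravel()
print(f(np.array([.009,0,.07,0,0])).reshape(-1,2).round(1).tolist())
r=least_squares(f,[.009,0,.07,0,0],loss="soft_l1");print(r.x.round(4),r.fun.reshape(-1,2).round(1).tolist())
# clamp: grip top centre in top view
for q in(.036,.04,.044): print(q,proj("top",E([-.003,0,.158+q])))
print(T(686,228))
```

```text
[[-0.3, -1.2], [-0.0, 0.6], [0.9, -0.4], [0.4, 1.1], [1.6, 0.7], [-1.3, -0.7], [1.2, 0.6], [-1.0, -0.1], [-0.4, 1.0]]
[ 0.0097 -0.      0.0716 -0.0138 -0.011 ] [[0.1, -1.7], [-0.3, 0.7], [0.6, -0.2], [-0.2, 0.4], [1.0, 0.2], [-1.1, -0.7], [1.4, 0.7], [-0.4, -0.9], [0.1, 0.3]]
0.036 [346.02329563 247.35667977]
0.04 [346.27735515 247.85148178]
0.044 [346.53343709 248.35022262]
[346.125 246.625]
```

Both views agree on x = 9.7 mm, y = 0, z = 71.6 mm with tilts of about 0.014 rad, all within tolerance. The jaw sits on the top edge and the arm is clear, so I'm handing in.

```bash
python3 -c "
from workcell import bot
print(bot.finish_job())"
```

```text
the job is handed in; nothing more can be done
None
```

The seascape is on the easel with its painted face outwards, the top clamp's jaw rests on its top edge, and I handed the job in at about 22 s. The hand-in gave no verdict. I gripped the canvas by its top edge 70 mm from centre, lowered it until it touched the ledge, and let it tip back gently on the rear finger. I then pushed the clamp down from above.

**Canvas position:** the last fit from the side and top pictures puts its centre at x = 9.7, y = 0.0, z = 71.6 mm in the `easel_rest` frame. It is about 0.014 rad off flat and 0.011 rad off level. All of this is within the limits.

**Clamp:** the push force rose from 2.3 to 9 N while the tool stopped moving, so the jaw met the canvas. I did not measure the final clamp value precisely; the top picture agrees with 0.040 to within about 1 px, and 1 px is about 8 mm of slide there.

**Disagreements:** some corner points were off by up to about 1.7 px. An earlier fit from the side picture alone put the centre about 13 mm off in y and 10 mm off in z, and I discarded it because one view cannot separate the two.

**Other objects:** the arm's path stayed clear of the red canvas, cup, tape and glue. I did not measure them again at the end.

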